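# Latch the tilting scrap bin upright

## Robot

A 6-joint arm with a two-finger parallel gripper is mounted at the origin on the work surface. World frame = base frame: x ahead of the robot, y to its left, z up, the work surface at z = 0. Lengths are in m, angles in rad, forces in N, time in s.
With the tool pointing down it reaches from about 0.35 to 0.975 m from the base axis. Payload 4.9 kg.
Tool frame: the origin (TCP) lies on the centre line of the jaws, within the pads' length; the fingertips stand 14 mm ahead of it and the grasp point (between the pads) lies 5 mm behind it; z points along the fingers, y is the line along which they close (so a half turn about z gives the same grasp; the last joint's range is limited). The gripper opens to 85 mm and grips with 20 to 120 N. Pads are 22 mm wide; open, the fingers measure 114 mm over their backs; the gripper's body (76 mm by 85 mm) begins 54 mm behind the grasp point. The pads swing forward as they close: fully open they stand 13 mm farther back than shut.
Start: joints at [1.17, 0.053, 1.613, -0, 1.476, -0.119], TCP at [0.174, 0.6, 0.245] pointing down, gripper open.
Joint ranges: [-3.01, 3.01], [-1.01, 2.22], [0.06, 2.58], [-1.02, 4.17], [0.09, 2.62], [-3.14, 3.14]. Speed limits (rad/s): [2.57, 2.57, 3.14, 3.14, 3.14, 3.14].

## Interface

Orientations are given as a unit quaternion [w, x, y, z].
In Python, from plant import * gives the robot as it stands.
- The arm moves only by the tool send_rows, never from a script. Its argument "steps" is a list of rows, each an object with "translation": the shift along the tool's x, y, z in cm, a list of three; "delta_rot": the turn, a rotation vector about the tool's x, y, z in rad, a list of three; "jaw": the finger opening in cm, from 0 to 8.54. In form: [{"translation": [dx, dy, dz], "delta_rot": [rx, ry, rz], "jaw": jaw}, ...]. A call has exactly 8 rows; each row is the pose to reach, as a shift and turn from the pose commanded when the call began, along the tool's axes at that moment; what a row does not reach only later rows make up. A row lasts 1/10 s, in which the tool goes at most 50 mm and 8.59 degrees, less where a joint would pass 70% of its speed; a pose out of reach is approached as far as the arm can. A call with a gripper value outside its range is refused whole. The fingers move at their own pace and stop on an object; the grip force is fixed at half the most. Time passes only in rows, so rows that repeat a pose let the fingers close, or fill a call up. It gives the time, the measured TCP pose, the force, the opening and the grip force at its end, in the units of the state.
- state(): the state, without advancing time (a new reading comes with each control period).
- grab_frame(name): name is "scene" or "top" or "wrist"; returns a dict with "pixels" (384x512x3 uint8, blue, green, red), "range_z" (384x512 float32, m along the optical axis (not along the pixel's ray), 0 where there is no reading), "fx", "fy", "cx", "cy" (pixels), "dist" ([k1, k2, p1, p2, k3] as OpenCV has them; the pictures are not rectified), "rvec" (rotation vector, rad) and "tvec" (3), from world to camera coordinates, as OpenCV has them. Camera axes: x right, y down, z forward; pixel columns grow to the right and rows downward; lengths in m; the calibration is good to about 2 mm. A picture is of the moment at which its call begins.
- job_done(): hands the job in; it is judged then, once.
The state is a dict: "time": time; "joint_pos": joint angles; "joint_vel": joint speeds; "joint_efforts": joint torques, N m; "tool_pos": TCP position; "tool_rot": TCP orientation; "contact_force": force on the tool from outside, world axes, zero at the start; "ft_torque": the same for the moment, N m; "gripper_width": opening from 0.0 (shut) to 1.0 (fully open); "grasp_force": force on a finger pad.
Only numpy, scipy, OpenCV 4.12 (cv2) and the standard library are available. Lean on these libraries where they do the work, as an engineer would, in place of code of your own. Each camera call takes 0.05 s, during which the arm holds its last target. There are 200 camera calls.

## Task

The sprue bin has just been tipped out and its latch bar hangs loose. Lift the bar by its black hand grip, swing the bin back upright with the bar passing over the keeper's near shoulder, feel along the keeper's top for the notch and let the bar drop fully home in it so that the bin is locked; then let go. Do it gently, without forcing the bar against the keeper, and leave the other things on the cart where they lie.

Things in the scene. Friction and masses are not known exactly. Their poses are not given: they have to be found in the camera images.
- stand: Dark steel floor frame of the tilting bin, fixed on the cart. Origin on the cart top below the middle of the keeper. y runs along the bin's pivot pins: bin at -y, the latch's hand grip at +y; x points to the side to which the bin tips; z up. Bin uprights at y = -102 and -318 mm. Low scrap tray (35 mm high) at x = 157 to 287, y = -325 to -95 mm.
- pin_axis (a point): Point on the axis of the bin's pivot pins, at stand x = 0, y = 0, 115 mm above the cart (axes as the stand's). The bin and its latch turn about the y line through it.
- bin (a joint): Angle of the steel bin (1 kg) about its pins, rad: 0 = upright, positive = tipped to the stand's +x; stops at -0.19 and 0.75. The pins are stiff (0.35 N m): the bin stays where it is left. Upright it spans stand x = -83 to 120, y = -310 to -110 mm, rim 225 mm above the cart.
- latch (a joint): Angle of the latch bar about its hinge pin in the bin's clevis, rad: 0 = square to the bin's end wall (level), positive = hand grip lifted; stops at 0 (its start) and 0.80. Let go, it falls slowly (about 1.5 rad/s). Home in the notch it reads 0, lying on a shoulder 0.17 (0.34 while the bin is tipped by 0.45).
- latch_bar: Steel latch bar, 0.28 kg, 12 mm square. Origin at its hinge pin, on its centre line: 100 mm above the pivot pin axis in the bin's frame, at stand y = -95 mm. The bar runs out along its +y, crosses the keeper 95 mm out, and ends in the hand grip (124 to 198 mm out) and a 26 mm collar.
- grip (a point): Centre of the round black hand grip on the end of the latch bar: 18 mm diameter, 74 mm long along the bar, 160 mm from the bar's hinge pin. Axes as the bar's. Free all round and below: it can be pinched from above across its diameter (along the stand's x).
- keeper_post: Square 40 mm steel post, top 195 mm above the cart; origin and axes as the stand's. On its +y face is bolted the keeper, a 10 mm thick steel plate (y = -5 to 5 mm) with an open-topped notch 15 mm wide for the bar. The keeper is spoilt if the bar is pressed on it, in any direction, with more than about 25 N.
- keeper (a point): Middle of the notch's floor (207.5 mm up) if the plate were centred; axes as the stand's. Its bolts sit in slots: the true middle lies anywhere from x = -12 to 12 mm of here, is not reported and must be felt or seen. On each side of the notch the plate has a level shoulder, 20 mm wide, top 225.5 mm up; the +x one stops a bar that is not lifted.
- mallet: Mallet with steel head, rubber faces and 250 mm wooden handle, lying on the cart. Origin under its head. Not to be disturbed.
- castor: Black nylon castor wheel, 75 mm diameter, 34 mm thick, lying flat. Not to be disturbed.
- bushing: White PTFE bushing, 32 mm diameter, 30 mm high, upright. Not to be disturbed.
- funnel: Yellow funnel standing on its 104 mm mouth, 110 mm high. Not to be disturbed.
- sprue: Pale green sprue with five runners, about 100 mm across, 28 mm high. Not to be disturbed.
- scraper: Hand deburring tool with black handle, 160 mm long, lying. Not to be disturbed.
- cover: Grey moulded cover, 68 mm diameter, 26 mm high. Not to be disturbed.

How it is judged:
On the way, in this order (a step that is already met when the one before it is completed fails the run):
1. the bar, held in the fingers, is lifted higher than the keeper's shoulder while the bin is still tipped (value of joint latch above 0.2 rad and value of joint bin above 0.165 rad and contact force between the fingers and latch_bar above 0.5 N), for 0.1 s.
2. the bin is upright with the bar carried over the shoulder (value of joint latch above 0.14 rad and value of joint bin between -0.15 and 0.15 rad), for 0.1 s.
At the end, for the whole second after the job is handed in: The bar lies fully down in the notch (latch angle below 0.05 rad), the bin is upright (within 0.15 rad) and at rest, and the fingers have let go of the bar (value of joint latch below 0.05 rad and value of joint bin between -0.15 and 0.15 rad and velocity of joint bin between -0.05 and 0.05 rad/s and contact force between the fingers and latch_bar below 0.2 N); the robot touches nothing.
It fails at once if the bar is pressed on the keeper with more than 25 N (contact force between latch_bar and keeper_post above 25 N).
It fails at once if another thing on the cart is moved by more than 30 mm (distance of any of mallet, castor, bushing, funnel, sprue, scraper, cover from where it was at the start of the episode above 0.03 m).
It also fails if it takes over 45 s, if anything falls off the work surface, if the arm or the gripper's body presses on something with over 40 N, if the wrist force passes 120 N, or if a joint passes its speed limit or range.

## Working session

There is one attempt and no reset: what is moved stays moved. The work goes in short steps, Python scripts to look and compute and a tool call to move; the robot and the scene stay as the last step left them, time stands still between calls to the robot, and variables do not carry over. Pictures are saved under pics/ and viewed, at most 10 in all, crops included, and the job is handed in when it is done.

Besides the shell and the picture viewer there is one more tool, called after "Request:" as a command line: name --argument value ..., lists and objects as JSON in quotes. send_rows: Moves the arm, as the interface text tells. Its arguments: {"type":"object","properties":{"steps":{"type":"array","items":{"type":"object","properties":{"translation":{"type":"array","items":{"type":"number"}},"delta_rot":{"type":"array","items":{"type":"number"}},"jaw":{"type":"number"}}}}},"required":["steps"]}

```bash
mkdir -p pics
cat > h.py <<'E'
from plant import *
import numpy as np, cv2
def save(f,n): cv2.imwrite('pics/'+n,f['pixels'])
def cam(f):
    R=cv2.Rodrigues(np.array(f['rvec'],float))[0]; t=np.array(f['tvec'],float).ravel(); return R,t
def pts(f):
    h,w=f['range_z'].shape; K=np.array([[f['fx'],0,f['cx']],[0,f['fy'],f['cy']],[0,0,1.]])
    u,v=np.meshgrid(np.arange(w),np.arange(h)); p=np.stack([u,v],-1).reshape(-1,1,2).astype(np.float64)
    n=cv2.undistortPoints(p,K,np.array(f['dist'],float)).reshape(h,w,2); z=f['range_z'][...,None]
    R,t=cam(f); return (np.concatenate([n*z,z],-1)-t)@R
E
python3 - <<'E'
from h import *
a=grab_frame('scene');b=grab_frame('top');
np.savez('f0.npz',ps=pts(a),pt=pts(b),a=a['pixels'],b=b['pixels'])
cv2.imwrite('pics/a.png',a['pixels']);cv2.imwrite('pics/b.png',b['pixels'])
for f in(a,b):
  R,t=cam(f);print(-R.T@t)
print(state())
E
```

```text
[0.98148158 0.79557103 0.86817157]
[0.37094476 0.1682508  1.01912173]
{'time': 0.1, 'joint_pos': array([ 1.16999910e+00,  5.33149480e-02,  1.61417293e+00, -4.15349042e-07,
        1.47602272e+00, -1.18979312e-01]), 'joint_vel': array([-0.00346953, -0.00131296, -0.00373173,  0.00117727, -0.00237968,
       -0.0013863 ]), 'joint_efforts': array([ 7.23921348e-04, -3.94903135e+01, -3.71365356e+01,  2.98999601e-05,
        3.88669461e-03,  1.61185966e-05]), 'tool_pos': array([0.17358502, 0.5998381 , 0.2441613 ]), 'tool_rot': array([-2.46229458e-04,  1.40443035e-01,  9.90088296e-01, -9.26820606e-04]), 'contact_force': array([-0.16597693, -0.49044601, -0.30091156]), 'ft_torque': array([0.02001977, 0.01057095, 0.00791931]), 'grasp_force': 0.0, 'gripper_width': 1.0000633974792474}
```

View pics/a.png

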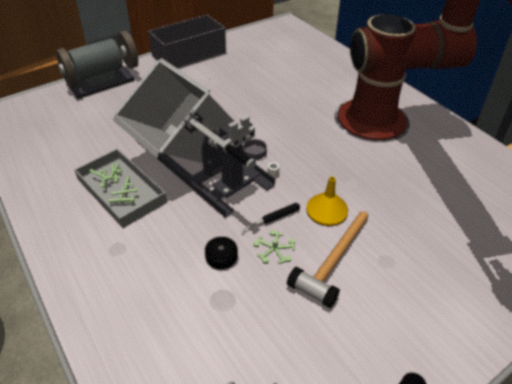

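View pics/b.png

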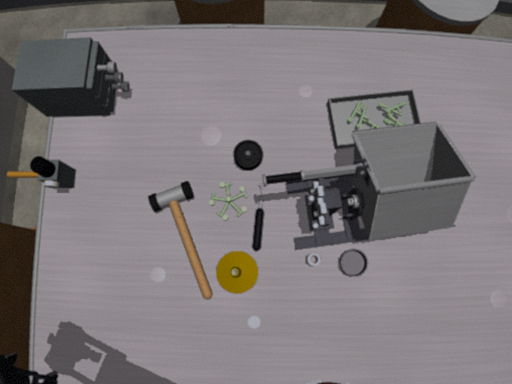

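The top view shows the bar from about (368,168) to the collar at (265,181), with its black grip near (283,179). The keeper is near (318,205), the bin at (410,180) and the tray at (373,115). I'll measure these now.

Run:
```python
from h import *
d=np.load('f0.npz');P=d['pt'];b=d['b']
for n,(u,v) in dict(hinge=(366,168),barmid=(330,173),grip=(283,178),gripL=(268,180),gripR=(299,176),collar=(263,181),keep=(318,205),k1=(317,186),k2=(320,222),tray=(330,98),tray2=(415,94),foot=(300,243),bin1=(356,133),bin2=(372,236),bin3=(467,178)).items(): print(n,(u,v),P[v,u].round(4))
c=cv2.resize(b[140:260,240:400],None,fx=5,fy=5,interpolation=cv2.INTER_CUBIC);cv2.imwrite('pics/c.png',c)
# mask: keeper height
m=(P[...,2]>.19)&(P[...,2]<.25)
reg=np.zeros_like(m);reg[180:230,300:345]=1
q=P[m&reg];print(len(q),q.min(0),q.max(0))
ys,xs=np.where(m&reg)
for u in sorted(set(xs)): print(u,[(v,*P[v,u].round(3)) for v in ys[xs==u]][::4])
```

```text
hinge (366, 168) [ 0.5797 -0.0468  0.2146]
barmid (330, 173) [0.5708 0.0255 0.2029]
grip (283, 178) [0.5575 0.1223 0.2091]
gripL (268, 180) [0.5534 0.1525 0.207 ]
gripR (299, 176) [0.5626 0.0896 0.207 ]
collar (263, 181) [0.5535 0.1625 0.1966]
keep (318, 205) [0.5034 0.0518 0.2077]
k1 (317, 186) [0.538  0.0562 0.2279]
k2 (320, 222) [0.4717 0.0451 0.1867]
tray (330, 98) [ 0.8104 -0.0087  0.0368]
tray2 (415, 94) [ 8.474e-01 -2.518e-01 -4.000e-04]
foot (300, 243) [0.4405 0.069  0.0128]
bin1 (356, 133) [ 0.6766 -0.0445  0.1509]
bin2 (372, 236) [ 0.4495 -0.0801  0.1216]
bin3 (467, 178) [ 0.5545 -0.2456  0.2496]
630 [0.46721862 0.00213179 0.19020753] [0.55848305 0.08280897 0.22928567]
302 [(np.int64(180), np.float64(0.556), np.float64(0.083), np.float64(0.199))]
303 [(np.int64(180), np.float64(0.556), np.float64(0.081), np.float64(0.202))]
315 [(np.int64(189), np.float64(0.537), np.float64(0.057), np.float64(0.203)), (np.int64(193), np.float64(0.53), np.float64(0.056), np.float64(0.194))]
316 [(np.int64(187), np.float64(0.538), np.float64(0.057), np.float64(0.217)), (np.int64(191), np.floa
[... 11422 characters left out ...]
.006), np.float64(0.195)), (np.int64(198), np.float64(0.52), np.float64(0.006), np.float64(0.195)), (np.int64(202), np.float64(0.512), np.float64(0.007), np.float64(0.196)), (np.int64(206), np.float64(0.504), np.float64(0.006), np.float64(0.193))]
340 [(np.int64(195), np.float64(0.527), np.float64(0.004), np.float64(0.194)), (np.int64(199), np.float64(0.518), np.float64(0.005), np.float64(0.196)), (np.int64(203), np.float64(0.51), np.float64(0.005), np.float64(0.195)), (np.int64(207), np.float64(0.502), np.float64(0.005), np.float64(0.193))]
341 [(np.int64(201), np.float64(0.515), np.float64(0.002), np.float64(0.193)), (np.int64(205), np.float64(0.506), np.float64(0.003), np.float64(0.196))]
```

View pics/c.png

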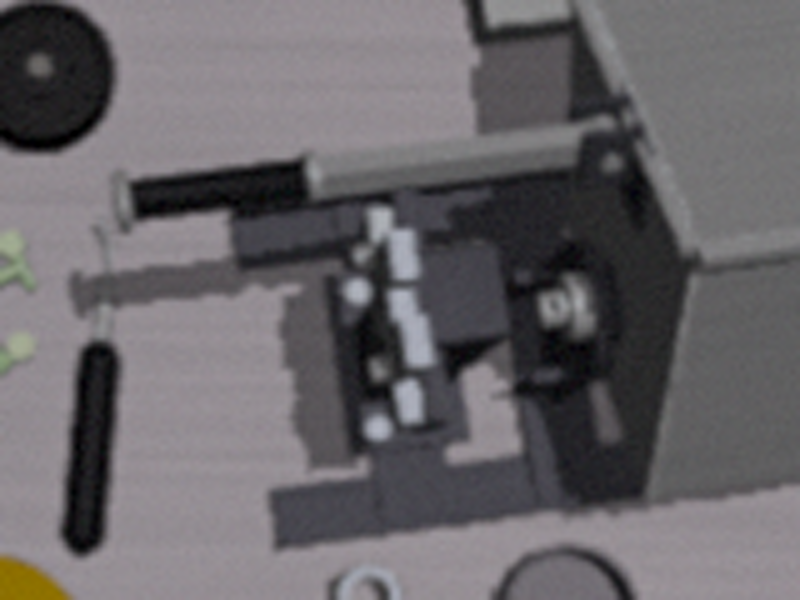

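The crop shows the bar passing the +x shoulder of the keeper. The keeper's two pale shoulders are near crop (402,255)–(415,340) and (408,400), the post top lies right of them, and the notch is between. I'll fit the stand frame from the points.

```bash
cat >> h.py <<'E'
def frame(P):
    """stand yaw from the bar top line, origin from the post top"""
    g=np.zeros(P.shape[:2],bool);g[160:195,262:364]=1
    return g
E
python3 - <<'E'
from h import *
d=np.load('f0.npz')
P=d['pt']
H,W=P.shape[:2];V,U=np.mgrid[:H,:W]
# bar centre line: per column the highest points
m=(abs(V-(181-(U-263)*.122))<7)&(U>270)&(U<360)&(P[...,2]>.19)&(P[...,2]<.235)
q=P[m]; y=np.linspace(q[:,1].min(),q[:,1].max(),20)
c=[];
for a,b in zip(y[:-1],y[1:]):
    s=q[(q[:,1]>=a)&(q[:,1]<b)]; s=s[s[:,2]>np.percentile(s[:,2],30)]; c.append(s.mean(0)); 
c=np.array(c);print(c.round(4).tolist())
p=np.polyfit(c[:,1],c[:,0],1);print('bar slope',p)
# post top
for name,m in(('post',(P[...,2]>.190)&(P[...,2]<.1995)&(U>=326)&(U<339)&(V>183)&(V<209)),('shoulder',(P[...,2]>.2185)&(P[...,2]<.235)&(U>=314)&(U<327)&(V>183)&(V<220))):
    r=cv2.minAreaRect((P[m][:,:2]*1000).astype(np.float32));print(name,m.sum(),P[m].mean(0),r)
    cv2.minAreaRect
    yaw=-p[0];R=np.array([[np.cos(yaw),np.sin(yaw)],[-np.sin(yaw),np.cos(yaw)]])
    s=P[m][:,:2]@R.T;print('yaw',yaw,'xs',np.sort(s[:,0]*1000).round(0)[::6].tolist(),s.min(0),s.max(0))
    ps=d['ps']
    # same from scene cam
    xy=ps[...,:2]@R.T; z=ps[...,2]
    if name=='post': lo,hi=.19,.1995
    else: lo,hi=.2185,.232
    k=(z>lo)&(z<hi)&(ps[...,0]>.46)&(ps[...,0]<.56)&(ps[...,1]>-.01)&(ps[...,1]<.065)
    print('scene',k.sum(),np.sort(xy[k][:,0]*1000).round(0)[::8].tolist(),xy[k].min(0),xy[k].max(0))
E
```

```text
[[0.5797, -0.0304, 0.2076], [0.5826, -0.0216, 0.2044], [0.5804, -0.0115, 0.2046], [0.5793, -0.002, 0.2042], [0.5775, 0.0069, 0.2046], [0.5763, 0.0167, 0.2042], [0.5752, 0.0264, 0.2048], [0.5731, 0.0359, 0.2044], [0.5717, 0.0458, 0.2029], [0.57, 0.0551, 0.2048], [0.5687, 0.0651, 0.2049], [0.5681, 0.0745, 0.2046], [0.5649, 0.084, 0.2073], [0.5646, 0.094, 0.2064], [0.5621, 0.1036, 0.2071], [0.5618, 0.1127, 0.2068], [0.5598, 0.1223, 0.207], [0.5583, 0.1325, 0.2069], [0.5569, 0.1419, 0.2066]]
bar slope [-0.14935209  0.57832133]
post 251 [0.51902678 0.02102127 0.19517603] ((519.3687133789062, 20.955894470214844), (25.394023895263672, 40.582725524902344), 89.25863647460938)
yaw 0.14935208907534447 xs [497.0, 498.0, 499.0, 500.0, 500.0, 502.0, 502.0, 503.0, 504.0, 505.0, 506.0, 507.0, 508.0, 509.0, 510.0, 511.0, 512.0, 512.0, 514.0, 515.0, 516.0, 516.0, 517.0, 518.0, 519.0, 520.0, 521.0, 522.0, 523.0, 524.0, 525.0, 526.0, 527.0, 528.0, 529.0, 530.0, 531.0, 532.0, 533.0, 534.0, 535.0, 536.0] [ 0.49681349 -0.07199457] [ 0.53685827 -0.04120244]
scene 178 [470.0, 488.0, 497.0, 503.0, 507.0, 513.0, 517.0, 521.0, 526.0, 528.0, 530.0, 531.0, 533.0, 535.0, 537.0, 538.0, 539.0, 540.0, 542.0, 543.0, 547.0, 554.0, 559.0] [ 0.47038685 -0.07659863] [ 0.55999791 -0.02239787]
shoulder 121 [0.51167444 0.04834661 0.22515551] ((511.736328125, 48.04669952392578), (54.746925354003906, 10.691242218017578), 8.135637283325195)
yaw 0.14935208907534447 xs [486.0, 488.0, 490.0, 492.0, 494.0, 496.0, 498.0, 500.0, 502.0, 504.0, 521.0, 522.0, 524.0, 526.0, 529.0, 531.0, 532.0, 534.0, 536.0, 538.0, 541.0] [ 0.48578731 -0.03414331] [ 0.54057557 -0.02341857]
scene 95 [489.0, 495.0, 498.0, 503.0, 506.0, 509.0, 525.0, 529.0, 533.0, 536.0, 539.0, 543.0] [ 0.48912197 -0.03639199] [ 0.54429708 -0.02253352]
```

```bash
cat >> h.py <<'E'
from scipy.spatial.transform import Rotation as Ro
yaw=.148; RS=Ro.from_euler('z',yaw); O=RS.apply([.5172,-.029,0])
R0=Ro.from_matrix(np.array([[0,1,0],[1,0,0],[0,0,-1.]]))
def grip(th,ph): 
    r=.1+.16*np.sin(ph); return np.array([r*np.sin(th),-.095+.16*np.cos(ph),.115+r*np.cos(th)])
def tool(g,tt,tp,back=0,ahead=.004):
    R=RS*Ro.from_euler('y',tt)*Ro.from_euler('x',tp)*R0
    return RS.apply(g)+O+R.apply([0,0,ahead-back]),R
def cur():
    s=state();q=s['tool_rot'];return np.array(s['tool_pos']),Ro.from_quat(np.r_[q[1:],q[0]])
def rel(p,R,c=None):
    c=c or cur();t=c[1].inv().apply(p-c[0])*100;w=(c[1].inv()*R).as_rotvec();return t.round(2).tolist(),w.round(3).tolist()
def where():
    "grip point in the stand frame from the tool, and th, ph it implies"
    p,R=cur();g=RS.inv().apply(p-R.apply([0,0,.004])-O);th=np.arctan2(g[0],g[2]-.115);r=np.hypot(g[0],g[2]-.115)
    return (g*1000).round(1),'th',round(th,3),'ph',round(float(np.arcsin((r-.1)/.16)),3)
E
python3 - <<'E'
from h import *
print(O,grip(.58,0)); p,R=tool(grip(.58,0),.5,0,back=.08);print(p,rel(p,R))
E
```

```text
[0.51582231 0.04758349 0.        ] [0.05480239 0.065      0.19864626]
[0.5964787  0.125327   0.26534254] ([-53.82, -33.82, -2.07], [0.442, 0.286, 1.116])
```

Request:
send_rows --steps '[{"translation":[-2,-1.3,-0.2],"delta_rot":[0.015,0.01,0.04],"jaw":7},{"translation":[-5.5,-3.5,-0.6],"delta_rot":[0.05,0.03,0.12],"jaw":6},{"translation":[-9.5,-6,-1],"delta_rot":[0.09,0.06,0.22],"jaw":5.5},{"translation":[-13.5,-8.5,-1.4],"delta_rot":[0.13,0.085,0.33],"jaw":5.5},{"translation":[-17.5,-11,-1.8],"delta_rot":[0.17,0.11,0.44],"jaw":5.5},{"translation":[-21.5,-13.5,-2],"delta_rot":[0.22,0.14,0.55],"jaw":5.5},{"translation":[-25.5,-16,-2],"delta_rot":[0.26,0.17,0.66],"jaw":5.5},{"translation":[-29.5,-18.5,-2],"delta_rot":[0.31,0.2,0.78],"jaw":5.5}]'

```text
time: 0.9
tool_pos: [0.4065, 0.339, 0.2653]
tool_rot: [-0.118, 0.504, 0.845, -0.136]
contact_force: [0.1, 0.7, -0.4]
gripper_width: 0.645
grasp_force: 0.0
```

Run:
```python
from h import *
p,R=tool(grip(.58,0),.5,0,back=.08);print(state()['time'],cur()[0],rel(p,R),state()['contact_force'])
```

```text
0.9 [0.40651126 0.33903421 0.26525374] ([-27.7, 5.82, -4.02], [0.132, 0.084, 0.332]) [ 0.07257493  0.67448467 -0.35393065]
```

Request:
send_rows --steps '[{"translation":[-4,0.8,-0.6],"delta_rot":[0.02,0.01,0.05],"jaw":5.5},{"translation":[-8,1.7,-1.2],"delta_rot":[0.04,0.02,0.1],"jaw":5.5},{"translation":[-12,2.5,-1.8],"delta_rot":[0.06,0.04,0.15],"jaw":5.5},{"translation":[-16,3.4,-2.4],"delta_rot":[0.08,0.05,0.2],"jaw":5.5},{"translation":[-20,4.2,-3],"delta_rot":[0.1,0.06,0.25],"jaw":5.5},{"translation":[-24,5,-3.5],"delta_rot":[0.115,0.075,0.29],"jaw":5.5},{"translation":[-27,5.7,-3.9],"delta_rot":[0.13,0.083,0.325],"jaw":5.5},{"translation":[-27.7,5.8,-4],"delta_rot":[0.132,0.084,0.332],"jaw":5.5}]'

```text
time: 1.7
tool_pos: [0.5979, 0.1248, 0.2637]
tool_rot: [-0.162, 0.633, 0.734, -0.187]
contact_force: [-0.5, 1.3, -0.6]
gripper_width: 0.649
grasp_force: 0.0
```

Run:
```python
from h import *
p,R=tool(grip(.58,0),.5,0,back=0);print(state()['time'],cur()[0],rel(p,R),state()['contact_force'],state()['joint_pos'].round(2))
f=grab_frame('wrist');save(f,'w1.png');P=pts(f)
S=RS.inv().apply(P.reshape(-1,3)-O).reshape(P.shape)*1000;np.save('S1.npy',S)
ok=(f['range_z']>0)
k=ok&(S[...,2]>185)&(S[...,2]<235)&(S[...,1]>40)&(S[...,1]<95)&(abs(S[...,0]-55)<30)
q=S[k];print(len(q))
for y in(45,60,75,90):
  s=q[abs(q[:,1]-y)<4]; 
  if len(s): print(y,s.min(0).round(1),s.max(0).round(1),s[s[:,2].argmax()].round(1))
k=ok&(abs(S[...,2]-225.5)<4)&(abs(S[...,1])<5)&(abs(S[...,0])<50);print('sh',np.sort(S[k][:,0]).round(0)[::8].tolist())
k=ok&(abs(S[...,2]-195)<3)&(S[...,1]<-8)&(S[...,1]>-45)&(abs(S[...,0])<50)
if k.sum():print('post',S[k].min(0),S[k].max(0))
```

```text
1.7 [0.59787216 0.12481218 0.26373574] ([0.07, -0.19, 7.92], [-0.0, -0.0, 0.0]) [-0.46685759  1.2611658  -0.6017886 ] [ 0.09  0.32  1.33 -0.03  1.99 -0.06]
1568
45 [ 46.8  41.  192.7] [ 63.9  49.  207.7] [ 55.3  44.1 207.7]
60 [ 47.3  56.  194.7] [ 63.7  64.  208.2] [ 56.6  63.5 208.2]
75 [ 47.9  71.1 196.2] [ 63.9  78.9 208.1] [ 55.8  71.2 208.1]
90 [ 48.4  86.  194.2] [ 63.9  94.  208.3] [ 53.5  88.6 208.3]
sh [-32.0, 19.0, 20.0, 21.0, 22.0, 23.0, 23.0, 23.0, 24.0]
post [-13.14869358 -44.43256505 192.02204332] [ 20.11920906  -8.77897825 195.98608287]
```

View pics/w1.png

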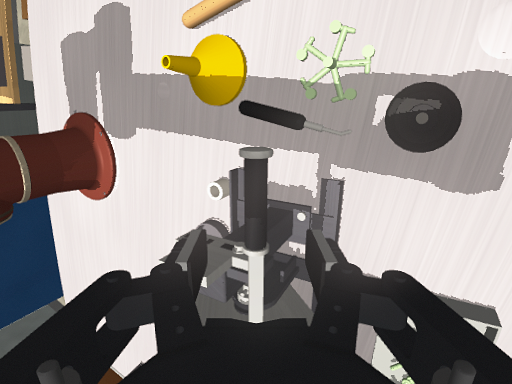

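The wrist view shows the grip centred between the jaws, running from (255,150) to (255,250), with its axis at stand x≈55.7 and z≈199 mm. The +x shoulder ends at about x=24, so the notch is near x≈-3.5. I'll descend and grip.

Request:
send_rows --steps '[{"translation":[0,-0.05,1],"delta_rot":[0,0,0],"jaw":5.5},{"translation":[0,-0.1,3],"delta_rot":[0,0,0],"jaw":5.5},{"translation":[0,-0.1,5],"delta_rot":[0,0,0],"jaw":5.5},{"translation":[0.05,-0.1,6.8],"delta_rot":[0,0,0],"jaw":5.5},{"translation":[0.05,-0.1,7.9],"delta_rot":[0,0,0],"jaw":5.5},{"translation":[0.05,-0.1,7.9],"delta_rot":[0,0,0],"jaw":4},{"translation":[0.05,-0.1,7.9],"delta_rot":[0,0,0],"jaw":2.5},{"translation":[0.05,-0.1,7.9],"delta_rot":[0,0,0],"jaw":1.2}]'

```text
time: 2.55
tool_pos: [0.5591, 0.1231, 0.1975]
tool_rot: [-0.16, 0.631, 0.736, -0.185]
contact_force: [2.0, 2.3, -2.6]
gripper_width: 0.186
grasp_force: 58.5
```

Run:
```python
from h import *
print(where())
# lift: phi 0 -> .35 at th .58, tool tilt .5 - keep following
for i in range(1,9):
    ph=.35*i/8; p,R=tool(grip(.585,ph),.5,ph); print(rel(p,R))
```

```text
(array([ 55.9,  68.3, 201. ]), 'th', np.float64(0.576), 'ph', 0.016)
([-0.33, 0.13, -0.43], [0.005, 0.044, 0.005])
([-0.36, 0.19, -1.13], [0.005, 0.088, 0.005])
([-0.42, 0.25, -1.83], [0.005, 0.132, 0.005])
([-0.51, 0.32, -2.52], [0.005, 0.176, 0.005])
([-0.63, 0.38, -3.2], [0.005, 0.219, 0.005])
([-0.78, 0.44, -3.89], [0.005, 0.263, 0.006])
([-0.96, 0.5, -4.56], [0.004, 0.307, 0.006])
([-1.17, 0.56, -5.22], [0.004, 0.351, 0.006])
```

Request:
send_rows --steps '[{"translation":[0,0.04,-0.4],"delta_rot":[0,0.025,0],"jaw":1.2},{"translation":[-0.03,0.1,-1.1],"delta_rot":[0,0.07,0],"jaw":1.2},{"translation":[-0.08,0.16,-1.8],"delta_rot":[0,0.115,0],"jaw":1.2},{"translation":[-0.15,0.22,-2.5],"delta_rot":[0,0.16,0],"jaw":1.2},{"translation":[-0.26,0.28,-3.2],"delta_rot":[0,0.205,0],"jaw":1.2},{"translation":[-0.4,0.34,-3.9],"delta_rot":[0,0.25,0],"jaw":1.2},{"translation":[-0.55,0.39,-4.5],"delta_rot":[0,0.29,0],"jaw":1.2},{"translation":[-0.65,0.43,-4.9],"delta_rot":[0,0.315,0],"jaw":1.2}]'

```text
time: 3.35
tool_pos: [0.5864, 0.1201, 0.2387]
tool_rot: [-0.275, 0.653, 0.701, -0.084]
contact_force: [-2.4, 5.0, 0.1]
gripper_width: 0.189
grasp_force: 59.9
```

Run:
```python
from h import *
s=state();print(s['contact_force'],s['time'],s['gripper_width'],s['grasp_force'],where())
c=cur();p0,R0_=tool(grip(.576,.335),.5,.315)
for i in range(1,9):
    th=.576-.34*i/8; p,R=tool(grip(th,.335),th-.076,.315)
    print((c[1].inv().apply(p-p0)*100).round(2),(R0_.inv()*R).as_rotvec().round(3))
```

```text
[-2.37106574  4.9700169   0.0747311 ] 3.35 0.18858256836176898 59.865009784698486 (array([ 82.4,  60.1, 242.1]), 'th', np.float64(0.575), 'ph', 0.327)
[ 0.01 -0.63 -0.03] [-0.04  -0.    -0.013]
[ 0.02 -1.26 -0.04] [-0.081 -0.    -0.026]
[ 0.02 -1.9  -0.03] [-0.121 -0.    -0.04 ]
[ 0.   -2.53  0.02] [-0.162 -0.    -0.053]
[-0.01 -3.16  0.08] [-0.202 -0.    -0.066]
[-0.04 -3.78  0.18] [-0.242 -0.    -0.079]
[-0.08 -4.4   0.29] [-0.283 -0.    -0.092]
[-0.12 -5.01  0.44] [-0.323 -0.    -0.105]
```

Run:
```python
from h import *
c=cur();p0,R0_=tool(grip(.576,.315),.5,.315)
for i in range(1,9):
    th=.576-.34*i/8; ph=.315+.08*min(1,i/4);p,R=tool(grip(th,ph),th-.076,ph)
    print((R0_.inv().apply(p-p0)*100).round(2),(R0_.inv()*R).as_rotvec().round(3))
```

```text
[ 0.02 -0.61 -0.35] [-0.04   0.02  -0.014]
[ 0.02 -1.24 -0.68] [-0.08   0.04  -0.028]
[ 0.   -1.9  -0.98] [-0.12   0.06  -0.043]
[-0.03 -2.59 -1.26] [-0.159  0.08  -0.059]
[-0.05 -3.26 -1.19] [-0.199  0.08  -0.074]
[-0.08 -3.92 -1.09] [-0.239  0.08  -0.089]
[-0.12 -4.58 -0.96] [-0.279  0.079 -0.103]
[-0.17 -5.23 -0.81] [-0.319  0.079 -0.118]
```

Request:
send_rows --steps '[{"translation":[0,-0.6,-0.35],"delta_rot":[-0.04,0.02,-0.014],"jaw":1.2},{"translation":[0,-1.25,-0.7],"delta_rot":[-0.08,0.04,-0.028],"jaw":1.2},{"translation":[0,-1.9,-1],"delta_rot":[-0.12,0.06,-0.043],"jaw":1.2},{"translation":[0,-2.6,-1.25],"delta_rot":[-0.16,0.08,-0.059],"jaw":1.2},{"translation":[-0.05,-3.25,-1.2],"delta_rot":[-0.2,0.08,-0.074],"jaw":1.2},{"translation":[-0.1,-3.9,-1.1],"delta_rot":[-0.24,0.08,-0.089],"jaw":1.2},{"translation":[-0.1,-4.6,-0.95],"delta_rot":[-0.28,0.08,-0.103],"jaw":1.2},{"translation":[-0.15,-5.2,-0.8],"delta_rot":[-0.32,0.08,-0.118],"jaw":1.2}]'

```text
time: 4.15
tool_pos: [0.545, 0.11, 0.2696]
tool_rot: [-0.199, 0.649, 0.731, 0.071]
contact_force: [1.0, 4.1, 0.3]
gripper_width: 0.189
grasp_force: 60.7
```

Run:
```python
from h import *
s=state();print(s['contact_force'],s['time'],s['gripper_width'],s['grasp_force'],where())
# next: th .236 -> -.037 ; stop at ph .27, in notch line
p0,R0_=tool(grip(.236,.395),.16,.395)
for i in range(1,9):
    th=.236-.231*i/8; ph=.395-.1*max(0,i-4)/4;p,R=tool(grip(th,ph),th-.076,ph)
    print((R0_.inv().apply(p-p0)*100).round(2),(R0_.inv()*R).as_rotvec().round(3))
```

```text
[1.03743746 4.06124214 0.31046621] 4.15 0.188747625828483 60.72527289390564 (array([ 38.7,  55.9, 273.2]), 'th', np.float64(0.24), 'ph', 0.404)
[ 0.01 -0.45 -0.03] [-0.027  0.    -0.011]
[ 0.02 -0.91 -0.04] [-0.053 -0.    -0.022]
[ 0.02 -1.37 -0.04] [-0.08   0.    -0.033]
[ 0.01 -1.82 -0.03] [-0.107  0.    -0.044]
[-0.01 -2.25  0.39] [-0.134 -0.025 -0.054]
[-0.05 -2.66  0.82] [-0.162 -0.05  -0.063]
[-0.1  -3.04  1.26] [-0.189 -0.075 -0.071]
[-0.17 -3.4   1.71] [-0.217 -0.1   -0.078]
```

Request:
send_rows --steps '[{"translation":[0,-0.45,0],"delta_rot":[-0.027,0,-0.011],"jaw":1.2},{"translation":[0,-0.9,0],"delta_rot":[-0.053,0,-0.022],"jaw":1.2},{"translation":[0,-1.35,0],"delta_rot":[-0.08,0,-0.033],"jaw":1.2},{"translation":[0,-1.8,0],"delta_rot":[-0.107,0,-0.044],"jaw":1.2},{"translation":[0,-2.25,0.4],"delta_rot":[-0.134,-0.025,-0.054],"jaw":1.2},{"translation":[-0.05,-2.65,0.8],"delta_rot":[-0.162,-0.05,-0.063],"jaw":1.2},{"translation":[-0.1,-3.05,1.25],"delta_rot":[-0.189,-0.075,-0.071],"jaw":1.2},{"translation":[-0.15,-3.4,1.7],"delta_rot":[-0.217,-0.1,-0.078],"jaw":1.2}]'

```text
time: 4.95
tool_pos: [0.5084, 0.1098, 0.2584]
tool_rot: [-0.088, 0.64, 0.753, 0.125]
contact_force: [2.0, 4.2, -0.5]
gripper_width: 0.191
grasp_force: 59.9
```

Run:
```python
from h import *
s=state();print(s['contact_force'],s['time'],s['gripper_width'],s['grasp_force'],where())
f=grab_frame('top');P=pts(f);S=RS.inv().apply(P.reshape(-1,3)-O).reshape(P.shape)*1000
save(f,'t2.png')
k=(abs(S[...,1])<35)&(S[...,1]<0)&(S[...,1]>-60)
for y in(-60,-45,-30,-15,0,20,35):
  q=S[(abs(S[...,1]-y)<3)&(S[...,2]>215)&(abs(S[...,0])<40)]
  if len(q):
    t=np.percentile(q[:,2],70); q2=q[q[:,2]>t-5]; print(y,t.round(1),q2[:,0].min().round(1),q2[:,0].max().round(1))
c=cv2.resize(f['pixels'][150:250,260:390],None,fx=6,fy=6,interpolation=cv2.INTER_CUBIC);cv2.imwrite('pics/t2c.png',c)
```

```text
[ 1.98583648  4.16567973 -0.4801612 ] 4.95 0.19057333790012504 59.94759500026703 (array([  1.5,  61.5, 262.2]), 'th', np.float64(0.01), 'ph', 0.3)
-60 537.6 -39.9 -7.2
-45 542.5 -39.5 -1.7
-30 547.3 -39.4 2.4
-15 552.3 -34.8 5.6
0 556.8 -34.6 11.1
20 567.9 -39.6 13.3
35 556.2 -39.8 8.8
```

View pics/t2c.png

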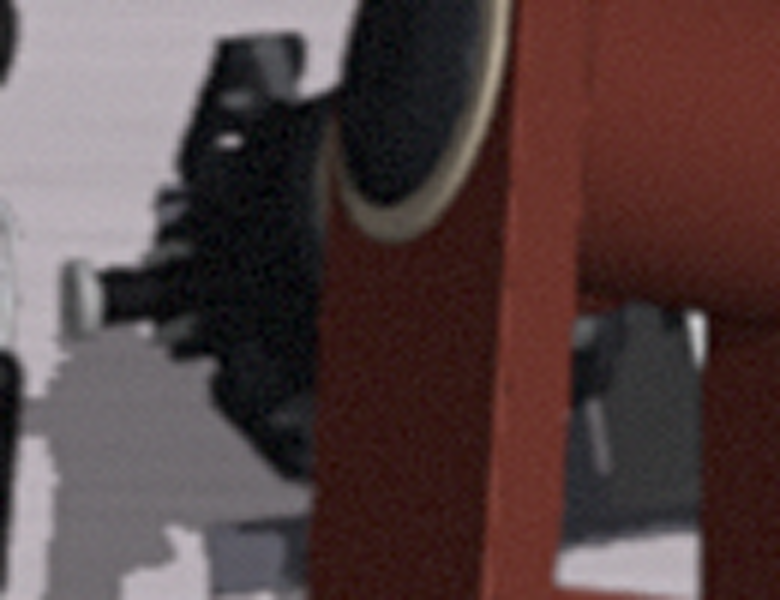

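Kinematics and measurements agree that the notch sits at x≈-3.6, which is bin angle ≈-0.036. In this view the arm hides the keeper and only the collar at (80,300) is visible. I'll move the bar over the notch and lower it to just above the shoulder.

Run:
```python
from h import *
p0,R0_=tool(grip(.010,.30),-.071,.295)
for i in range(1,9):
    th=.010-.046*i/8; ph=.30-.095*i/8;p,R=tool(grip(th,ph),th-.076,ph)
    print((R0_.inv().apply(p-p0)*100).round(2),(R0_.inv()*R).as_rotvec().round(3))
```

```text
[-0.   -0.1   0.18] [-0.001 -0.007 -0.   ]
[-0.01 -0.19  0.37] [-0.006 -0.019 -0.002]
[-0.01 -0.28  0.55] [-0.012 -0.031 -0.003]
[-0.02 -0.37  0.74] [-0.017 -0.042 -0.005]
[-0.04 -0.46  0.92] [-0.023 -0.054 -0.006]
[-0.05 -0.55  1.11] [-0.028 -0.066 -0.008]
[-0.07 -0.63  1.29] [-0.034 -0.078 -0.009]
[-0.09 -0.71  1.48] [-0.04 -0.09 -0.01]
```

Request:
send_rows --steps '[{"translation":[0,-0.1,0.18],"delta_rot":[-0.001,-0.007,0],"jaw":1.2},{"translation":[0,-0.2,0.36],"delta_rot":[-0.006,-0.02,-0.002],"jaw":1.2},{"translation":[0,-0.3,0.55],"delta_rot":[-0.012,-0.03,-0.003],"jaw":1.2},{"translation":[0,-0.38,0.74],"delta_rot":[-0.017,-0.042,-0.005],"jaw":1.2},{"translation":[0,-0.46,0.92],"delta_rot":[-0.023,-0.054,-0.006],"jaw":1.2},{"translation":[0,-0.55,1.1],"delta_rot":[-0.028,-0.066,-0.008],"jaw":1.2},{"translation":[-0.05,-0.63,1.3],"delta_rot":[-0.034,-0.078,-0.009],"jaw":1.2},{"translation":[-0.05,-0.7,1.45],"delta_rot":[-0.04,-0.09,-0.01],"jaw":1.2}]'

```text
time: 5.8
tool_pos: [0.5021, 0.1123, 0.2434]
tool_rot: [-0.04, 0.643, 0.757, 0.11]
contact_force: [1.6, 4.6, -0.2]
gripper_width: 0.183
grasp_force: 59.3
```

Run:
```python
from h import *
s=state();print(s['contact_force'],s['time'],where())
```

```text
[ 1.5756473   4.61482335 -0.18219861] 5.8 (array([ -4.4,  65.2, 247.3]), 'th', np.float64(-0.034), 'ph', 0.204)
```

Request:
send_rows --steps '[{"translation":[0,0,0],"delta_rot":[0,0,0],"jaw":1.6},{"translation":[0,0,0],"delta_rot":[0,0,0],"jaw":2},{"translation":[0,0,0],"delta_rot":[0,0,0],"jaw":2.4},{"translation":[0,0,0],"delta_rot":[0,0,0],"jaw":2.4},{"translation":[0,0,0],"delta_rot":[0,0,0],"jaw":2.4},{"translation":[0,0,0],"delta_rot":[0,0,0],"jaw":2.4},{"translation":[0,0,0],"delta_rot":[0,0,0],"jaw":2.4},{"translation":[0,0,0],"delta_rot":[0,0,0],"jaw":2.4}]'

```text
time: 6.6
tool_pos: [0.5018, 0.1122, 0.2433]
tool_rot: [-0.041, 0.643, 0.757, 0.11]
contact_force: [0.1, -0.1, -0.0]
gripper_width: 0.279
grasp_force: 0.0
```

Run:
```python
from h import *
s=state();print(s['contact_force'],s['time'],where())
f=grab_frame('wrist');P=pts(f);S=RS.inv().apply(P.reshape(-1,3)-O).reshape(P.shape)*1000
save(f,'w3.png')
q=S[(f['range_z']>0)&(abs(S[...,0]+3)<14)&(S[...,2]>190)&(S[...,2]<275)]
for y in range(60,125,5):
  s=q[abs(q[:,1]-y)<2.5]
  if len(s): print(y,s[s[:,2].argmax()].round(1),s[:,0].min().round(1),s[:,0].max().round(1))
```

```text
[ 0.06736926 -0.09268763 -0.01436091] 6.6 (array([ -4.7,  65.1, 247.2]), 'th', np.float64(-0.036), 'ph', 0.203)
60 [  4.4  61.1 274.9] -17.0 7.4
65 [  4.3  65.8 274.8] -16.9 7.3
70 [  4.4  68.3 274.4] -16.8 8.6
75 [ 10.1  73.8 274.9] -16.8 11.0
80 [ 10.1  77.6 249.3] -16.8 11.0
85 [ -4.9  84.5 224.6] -13.8 3.2
90 [ -6.   90.9 224.3] -13.7 3.2
95 [ -4.3  94.4 224.6] -13.7 4.3
100 [ -5.5  98.5 225. ] -13.7 4.3
105 [ -5.4 107.2 228.6] -16.8 7.7
110 [ -3.6 107.8 228.4] -16.8 7.9
```

View pics/w3.png

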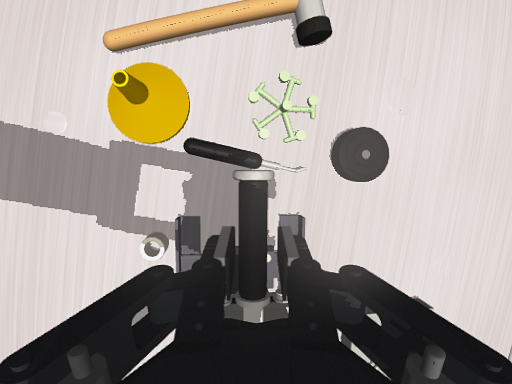

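The grip top now reads 224.5 mm and is level along its length, from (253,180) to (253,300), so the bar has dropped home. Lying on a shoulder it would be about 25 mm higher. I'll open the jaws and retreat.

Request:
send_rows --steps '[{"translation":[0,0,0],"delta_rot":[0,0,0],"jaw":3.2},{"translation":[0,0,0],"delta_rot":[0,0,0],"jaw":4.5},{"translation":[0,0,0],"delta_rot":[0,0,0],"jaw":4.5},{"translation":[0,0,-1],"delta_rot":[0,0,0],"jaw":4.5},{"translation":[0,0,-4],"delta_rot":[0,0,0],"jaw":4.5},{"translation":[0,0,-8],"delta_rot":[0,0,0],"jaw":4.5},{"translation":[0,0,-11],"delta_rot":[0,0,0],"jaw":4.5},{"translation":[0,0,-12],"delta_rot":[0,0,0],"jaw":4.5}]'

```text
time: 7.45
tool_pos: [0.4933, 0.0853, 0.3652]
tool_rot: [-0.038, 0.643, 0.757, 0.112]
contact_force: [-0.1, 0.8, -0.0]
gripper_width: 0.528
grasp_force: 0.0
```

Run:
```python
from h import *
s=state();print(s['contact_force'],s['time'],s['joint_vel'].round(3))
f=grab_frame('wrist');P=pts(f);S=RS.inv().apply(P.reshape(-1,3)-O).reshape(P.shape)*1000
q=S[(f['range_z']>0)&(abs(S[...,0]+3)<14)&(S[...,2]>195)&(S[...,2]<260)]
for y in range(-30,110,10):
  s=q[abs(q[:,1]-y)<3]
  if len(s): print(y,s[s[:,2].argmax()].round(1))
```

```text
[-0.13816084  0.84490665 -0.04442209] 7.45 [-0.04  -0.01  -0.071  0.003  0.148 -0.006]
-30 [-10.2 -29.9 221.7]
-20 [ -4.8 -19.  221.9]
-10 [ -0.6 -10.4 221.9]
0 [-14.7   2.3 226.3]
10 [ -3.8   7.1 222. ]
20 [ -6.   22.2 222.4]
30 [ -8.4  28.4 226.4]
40 [ -7.3  39.6 225. ]
50 [ -6.2  47.8 224.8]
60 [ -5.2  60.1 224.6]
70 [ -8.2  68.4 224.7]
80 [ -5.2  77.5 224.9]
90 [ -4.2  89.7 224.7]
100 [ -6.2 100.8 224.3]
```

The bar top is level at about 222 mm right through the notch, so it is fully home and released.

```bash
python3 -c "
from plant import *
print(job_done())"
```

```text
the job is handed in; nothing more can be done
None
```

The bin is upright and the latch bar lies fully down in the keeper's notch, released; the job was handed in at about 7.5 s, and no verdict came back.

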